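# Tighten the boxed-in union nut onto its gasket

### The job

Use the big ring wrench to tighten the hexagonal union nut in the channel bracket, clockwise seen from above, until it pulls up on its gasket at about 0.9 N m, without crushing the gasket; the bracket's side walls allow only short strokes, so lift the wrench off and reseat it between strokes. Do not ram the bracket or push the nut round with the fingers, then lay the wrench flat on the worktop well clear of the nut and leave the other things where they are.

Things in the scene. Friction and masses are not known exactly. Their poses are not given: they have to be found in the camera images.
- wrench: The larger of two loose steel ring wrenches, lying flat, about 0.35 kg. Origin: centre of the ring's hexagonal hole, on the underside; z up; the straight handle runs along its -x. Hole 38 mm across flats, a pair of flats facing +x and -x; ring 14 mm thick, 56 mm over all. Shank 14 mm wide, 10 mm thick. Underside all level.
- wrench_grip (a point): Middle of the wrench's thicker grip, 144 mm from the ring's centre along -x, 8 mm above the underside, axes as the wrench's. The grip is 18 mm wide, 16 mm thick and reaches from 108 to 180 mm from the ring's centre. The centre of mass lies about 90 mm from the ring's centre.
- nut: Brass hexagon nut, 36 mm across flats, 16 mm tall, plus a 6 mm tall cone on top (35 mm wide below, 27 mm above). Origin: centre of its underside, 30 mm above the worktop, on the turning axis; z up; a pair of flats faces its +x and -x: the ring fits when wrench and nut yaw differ by a multiple of 60 degrees (6 degrees play). Seated, the ring's underside is level with this origin.
- nut_mark (a point): Point on the nut, 9 mm off its axis along its x, 16 mm above its underside, axes as the nut's. The nut tightens clockwise from above (yaw falls) and stays put. It runs at 0.2 N m for an unknown 70 to 100 degrees; at the gasket resistance jumps to 0.5 N m and climbs 3 N m per radian. Tight is 0.65 to 1.25 N m while turning; held still, friction lets the reading sag by up to 0.25.
- stud_mark (a point): Point on the stud hidden in the nut, same as nut_mark while the nut runs free. Stud and nut turn together until the gasket is met; then the stud stops, the nut goes on by the gasket's squeeze, and nut_mark moves to -y in this frame: 0.45 mm at 0.65 N m, 2.2 mm at 1.25 N m, about the error of the measured positions.
- bracket: Dark steel channel bracket, fixed. Origin: on the worktop below the nut's axis; z up; its open front faces its -x. Side walls 60 mm tall, 8 mm thick, inner faces at y = +-75 mm, front ends at x = -70 mm; back wall's inner face at x = +50 mm. Base plate 8 mm thick, x -77 to +58 mm, y +-85 mm. The round boss under the nut (50 mm wide, top 30 mm high) is fixed too. A pipe leaves at the back.
- bracket_mouth (a point): Middle of the bracket's open front, 70 mm from the nut's axis along -x and 38 mm above the worktop, axes as the bracket's. The seated wrench sticks out here and can swing about 43 degrees to either side of the bracket's -x before its shank meets the front end of a side wall.
- jar: Closed clear glass jar of white tile spacers, 76 mm wide, 101 mm tall; origin: centre of its underside.
- float: Grey hard silicone float lying flat, blade 160 x 75 x 12 mm, handle on top to 48 mm height; origin: centre of its underside, long side along x.
- wall_tile: White ceramic tile lying flat, 120 x 120 x 8 mm; origin: centre of its underside.
- pry_bar: Chrome pry bar lying flat along its x, 270 mm long, up to 32 mm wide, one end bent up to 34 mm; origin: underside, near its middle.
- small_wrench: The smaller ring wrench, too small for the nut: hole 17 mm, handle 130 mm long, along its own -x; origin: under the ring's centre.
- paste_tin: Plain metal tin, 60 mm wide, 75 mm tall; origin: centre of its underside.
- spare_gasket: Flat black rubber ring, 48 mm wide, 4 mm thick, lying on the worktop; origin: centre of its underside.
Mind the look-alikes: they are no part of the job. Leave any brown or orange look-alike of the wrench alone.

How it is judged:
By the outcome, as a careful person would: the job done as asked, in the order asked, and still so for the second after the job is handed in, with the robot touching nothing.
It also fails if it takes over 72 s, if anything falls off the work surface, if the arm or the gripper's body presses on something with over 40 N, if the wrist force passes 120 N, or if a joint passes its speed limit or range.

### The arm

A 6-joint arm with a two-finger parallel gripper is mounted at the origin on the work surface. World frame = base frame: x ahead of the robot, y to its left, z up, the work surface at z = 0. Lengths are in m, angles in rad, forces in N, time in s.
With the tool pointing down it reaches from about 0.375 to 0.9 m from the base axis. Payload 3.1 kg.
Tool frame: the origin (TCP) lies at the very end of the fingers, on their centre line; the grasp point (between the pads) lies 19 mm behind it; z points along the fingers, y is the line along which they close (so a half turn about z gives the same grasp; the last joint's range is limited). The gripper opens to 85 mm and grips with 20 to 120 N. Pads are 22 mm wide; open, the fingers measure 114 mm over their backs; the gripper's body (76 mm by 85 mm) begins 54 mm behind the grasp point. The pads swing forward as they close: fully open they stand 13 mm farther back than shut.
Start: joints at [-1.361, 0.527, 1.433, -0, 1.181, -0.178], TCP at [0.236, -0.579, 0.231] pointing down, gripper open.
Joint ranges: [-3.08, 3.08], [-0.75, 2.2], [0.22, 2.44], [-1.43, 4.57], [0, 2.65], [-2.85, 2.85]. Speed limits (rad/s): [2.79, 2.79, 3.14, 3.14, 3.14, 3.14].

### API

Orientations are given as a unit quaternion [x, y, z, w].
In Python, from station import sense, snapshot, camera_params, sign_off gives the robot as it stands.
- The arm moves only by the shell command python3 -m handwheel 'ROWS' [OPENING] [FORCE]. ROWS is JSON, a list that holds one entry, the list of rows, each a list of 4 numbers: the shift along the tool's x, y, z in units of 25 mm (1.0 is 25 mm), then the turn about the tool's z in units of 6 degrees (1.0 is 6 degrees). A call has 1 to 20 rows; each row shifts and turns the commanded pose from where the row before left it, along the tool's axes as they then stand; what a row does not reach is not made up. A row lasts 1/8 s, in which the tool goes at most 62.5 mm and 10.7 degrees, less where a joint would pass 70% of its speed; a pose out of reach is approached as far as the arm can. A call is refused whole if a number of a shift passes 1 or a number of a turn 1, either way. A call with a gripper value outside its range is refused whole. OPENING is the finger opening in mm, from 0 to 85.4, set as the call begins (- or left out, the last holds). The fingers move at their own pace and stop on an object; FORCE is the grip in N (left out, the last holds). Time passes only in rows, so rows that do not move let the fingers close. It gives the time, the measured TCP pose, the force, the opening and the grip force at its end, in the units of the state.
- sense(): the state, without advancing time (a new reading comes with each control period).
- snapshot(name): name is "side" or "top"; returns (picture, depth): 420x560x3 uint8, red, green, blue; 420x560 float32, m along the optical axis (not along the pixel's ray), 0 where there is no reading.
- camera_params(name): a dict with "mtx" (3x3 intrinsics, pixels), "D" ([k1, k2, p1, p2, k3] as OpenCV has them; the pictures are not rectified), "extrinsics" (4x4, takes a point from camera to world coordinates). Camera axes: x right, y up, looking along -z (the intrinsics and any distortion apply to the point x, -y, -z); pixel columns grow to the right and rows downward; lengths in m; the calibration is good to about 2 mm. A picture is of the moment at which its call begins. camera_params takes no time and is no camera call.
- sign_off(): hands the job in; it is judged then, once.
The state is a dict: "t": time; "q": joint angles; "qd": joint speeds; "tau": joint torques, N m; "tcp_pos": TCP position; "tool_rot": TCP orientation; "force": force on the tool from outside, world axes, zero at the start; "ft_torque": the same for the moment, N m; "finger_gap": opening from 0.0 (shut) to 1.0 (fully open); "gripper_force": force on a finger pad.
Only numpy, scipy, OpenCV 4.12 (cv2) and the standard library are available. Lean on these libraries where they do the work, as an engineer would, in place of code of your own. Each camera call takes 0.05 s, during which the arm holds its last target. There are 200 camera calls.

## Working session

There is one attempt and no reset: what is moved stays moved. The work goes in short steps, Python scripts to look and compute and a shell command to move; the robot and the scene stay as the last step left them, time stands still between calls to the robot, and variables do not carry over. Pictures are saved under pics/ and viewed, at most 10 in all, crops included, and the job is handed in when it is done.

```bash
mkdir -p pics; ls; python3 - <<'E'
from station import *
import cv2
for n in("top","side"):
    p,d=snapshot(n); cv2.imwrite(f"pics/{n}0.png",cv2.resize(p[:,:,::-1],(800,600),interpolation=cv2.INTER_CUBIC))
    c=camera_params(n); print(n,c)
s=sense(); print(s)
E
```

```text
pics
top {'mtx': array([[491.61958611,   0.        , 269.50229748],
       [  0.        , 491.61958611, 199.8530242 ],
       [  0.        ,   0.        ,   1.        ]]), 'D': array([0.01535928, 0.        , 0.        , 0.        , 0.        ]), 'extrinsics': array([[ 0.02116614,  0.99813911, -0.05718672,  0.38884534],
       [-0.99959059,  0.02222903,  0.01801449,  0.01086517],
       [ 0.01925217,  0.05678201,  0.99820096,  1.58720453],
       [ 0.        ,  0.        ,  0.        ,  1.        ]])}
side {'mtx': array([[512.54150037,   0.        , 285.42096042],
       [  0.        , 512.54150037, 200.04239005],
       [  0.        ,   0.        ,   1.        ]]), 'D': array([-0.01280475,  0.        ,  0.        ,  0.        ,  0.        ]), 'extrinsics': array([[-0.84941705,  0.40502305, -0.33830016,  0.02946129],
       [-0.52744343, -0.6307449 ,  0.56917862,  0.74491274],
       [ 0.01714936,  0.66190423,  0.74939222,  1.00977784],
       [ 0.        ,  0.        ,  0.        ,  1.        ]])}
{'t': 0.1, 'q': array([-1.36149719e+00,  5.28378564e-01,  1.43374645e+00, -1.53590258e-05,
        1.18141355e+00, -1.78500305e-01]), 'qd': array([ 8.12880104e-04, -1.15605096e-03, -1.21120340e-03, -1.76761798e-04,
        1.26910446e-03,  9.73179461e-05]), 'tau': array([-1.16852341e-03, -4.43304563e+01, -1.78586304e+01, -2.57857437e-04,
        3.91297144e-03, -3.74277164e-06]), 'tcp_pos': array([ 0.23623471, -0.57795152,  0.230437  ]), 'tool_rot': array([ 9.81259246e-01,  1.92689767e-01, -2.20833159e-05, -9.72730259e-04]), 'force': array([-0.19577193, -0.3064098 , -0.23785084]), 'ft_torque': array([-0.00857186,  0.00849937, -0.03366732]), 'gripper_force': 0.0, 'finger_gap': 1.004813383659979}
```

View pics/top0.png

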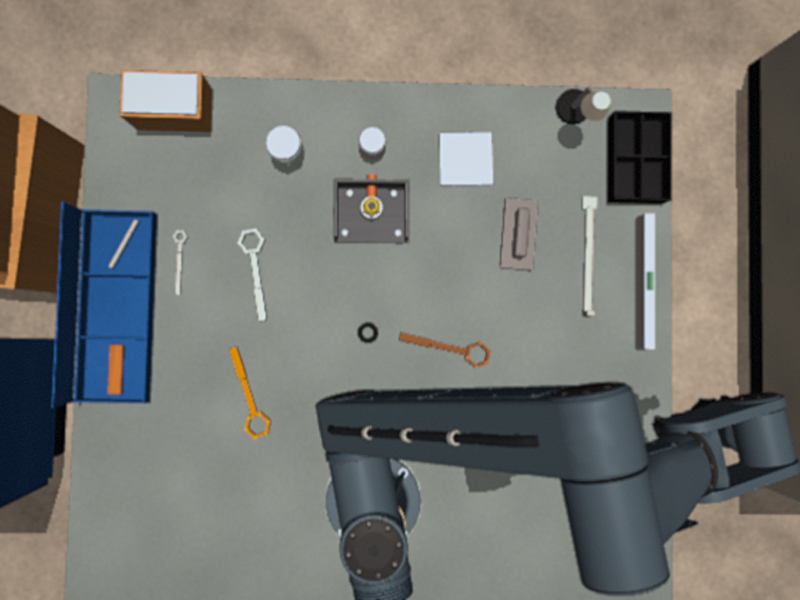

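View pics/side0.png

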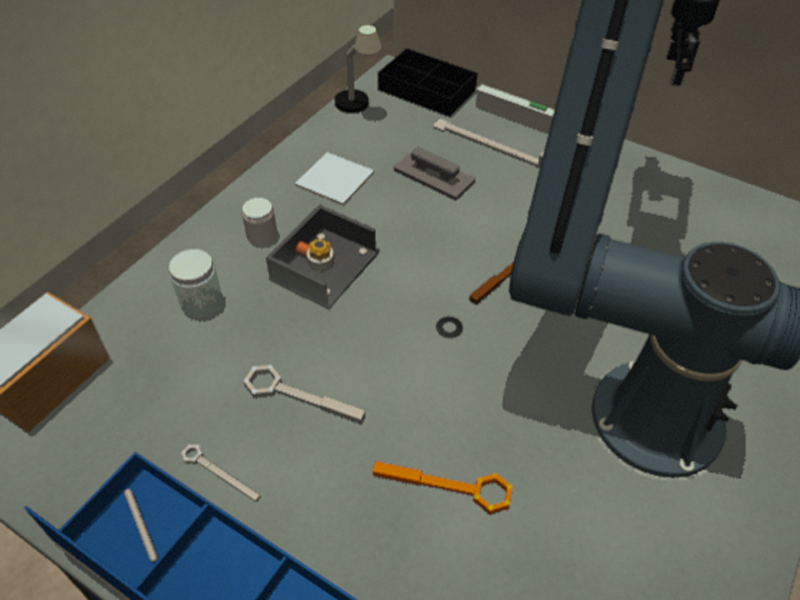

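Top view (800x600): the steel wrench has its ring at (251,241) and handle end at (262,319). The nut is at (371,206), in a bracket that opens toward the robot. The gasket is at (368,332), and the orange and brown wrenches are decoys. The side view agrees.

```bash
cat > h.py <<'E'
import numpy as np, cv2
from station import *
from scipy.spatial.transform import Rotation as R
def ray(n,uv):
    c=camera_params(n); p=cv2.undistortPoints(np.array(uv,float).reshape(-1,1,2),c["mtx"],c["D"]).reshape(-1,2)
    E=c["extrinsics"]; d=np.c_[p[:,0],-p[:,1],-np.ones(len(p))]@E[:3,:3].T
    return E[:3,3],d
def plane(n,uv,z):
    o,d=ray(n,uv); return o+d*((z-o[2])/d[:,2])[:,None]
def pix(n,P):
    c=camera_params(n);E=c["extrinsics"]; q=(np.atleast_2d(P)-E[:3,3])@E[:3,:3]
    q=q*[1,-1,-1]; return cv2.projectPoints(q,np.zeros(3),np.zeros(3),c["mtx"],c["D"])[0].reshape(-1,2)
def ori():
    r=R.from_quat(sense()["tool_rot"]).as_matrix(); return r
E
python3 - <<'E'
from h import *
p,d=snapshot("top"); np.savez("top0.npz",p=p,d=d)
a=cv2.resize(p[152:232,155:205],None,fx=7,fy=7,interpolation=cv2.INTER_CUBIC)
b=cv2.resize(p[118:178,228:292],None,fx=7,fy=7,interpolation=cv2.INTER_CUBIC)
o=np.zeros((560,798,3),np.uint8);o[:560,:350]=a;o[:420,350:]=b
cv2.imwrite("pics/c1.png",o[:,:,::-1])
p,d=snapshot("side"); np.savez("side0.npz",p=p,d=d)
a=cv2.resize(p[140:220,180:265],None,fx=9,fy=7,interpolation=cv2.INTER_CUBIC)
cv2.imwrite("pics/c2.png",cv2.resize(p[143:218,183:268],None,fx=8,fy=8,interpolation=cv2.INTER_CUBIC)[:,:,::-1])
E
```

```text
(no output)
```

View pics/c1.png

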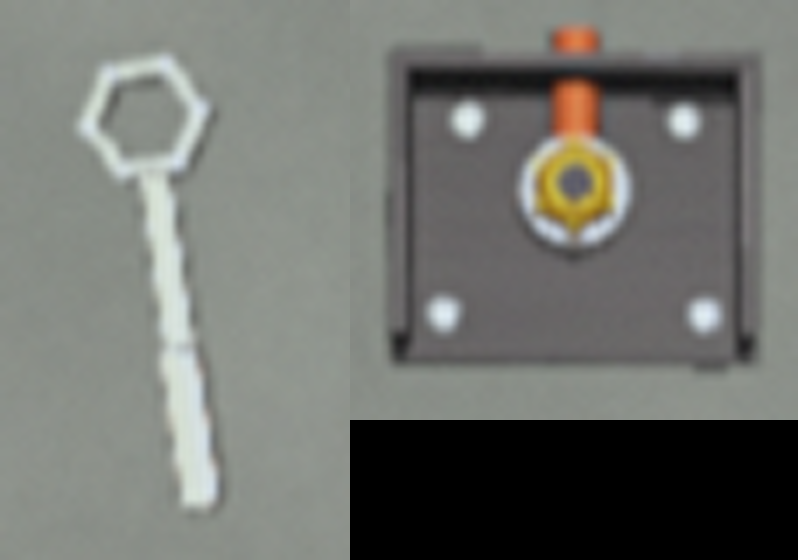

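View pics/c2.png

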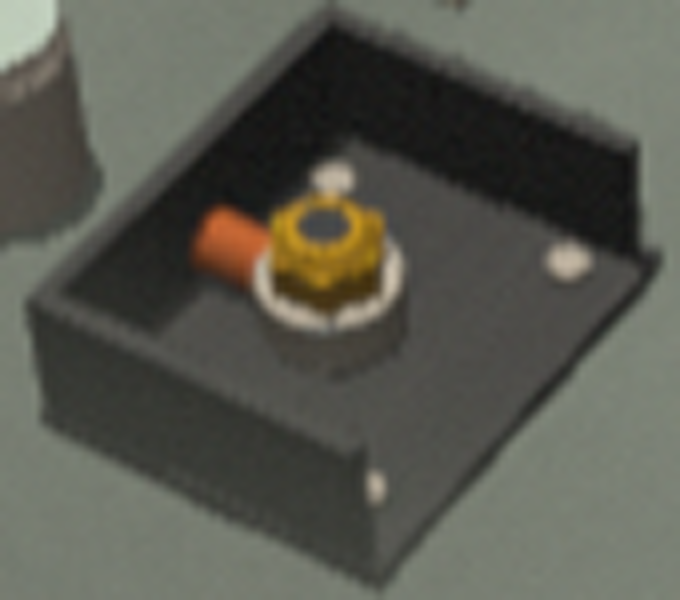

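The crops show the nut with a vertex pointing toward the bracket mouth (flats left and right) at about crop (575,185), and the wrench ring as a hexagon with its handle leaving from a flat. I'll fit both silhouettes numerically.

```bash
cat > fit.py <<'E'
from h import *
from scipy.optimize import minimize
S=8
def ren(n,polys,box,sub=()):
    x0,y0,x1,y1=box; m=np.zeros(((y1-y0)*S,(x1-x0)*S),np.uint8)
    for k,L in ((1,polys),(0,sub)):
        for P in L:
            u=(pix(n,P)-[x0-.5,y0-.5])*S-.5
            u=cv2.convexHull(np.round(u*16).astype(np.int32).reshape(-1,1,2)); cv2.fillConvexPoly(m,u,k,shift=4)
    return cv2.resize(m.astype(np.float32),(x1-x0,y1-y0),interpolation=cv2.INTER_AREA)
def hexa(r,z,off=30,nn=6): a=np.radians(off)+np.arange(nn)*2*np.pi/nn; return np.c_[r*np.cos(a),r*np.sin(a),np.full(nn,z)]
def place(P,x,y,yaw): c,s=np.cos(yaw),np.sin(yaw); return np.c_[x+c*P[:,0]-s*P[:,1],y+s*P[:,0]+c*P[:,1],P[:,2]]
def box3(xa,xb,w,h): return np.array([[x,y,z] for x in(xa,xb) for y in(-w/2,w/2) for z in(0,h)])
NUT=[np.r_[hexa(.036/3**.5,.030),hexa(.036/3**.5,.046)],np.r_[hexa(.0175,.046,0,24),hexa(.0135,.052,0,24)]]
def WR(z0,tilt=0): 
    f=lambda P:P+[0,0,z0]
    return [f(np.r_[hexa(.028,0),hexa(.028,.014)]),f(box3(-.11,-.024,.014,.010)),f(box3(-.18,-.108,.018,.016))]
def fit(model,obs,p0,holes=None,st=(.003,.003,.08)):
    # obs: list (cam,box,softmask)
    def cost(p,cam=None):
        e=0
        for n,b,m in obs:
            if cam and n!=cam: continue
            P=[place(Q,*p[:3]) for Q in model]; r=ren(n,P,b)
            if holes: # visible hole = intersection of top and bottom openings
                a=[ren(n,[place(h,*p[:3])],b) for h in holes]; r=r-np.minimum(*a)
            e+=((cv2.GaussianBlur(r,(0,0),.7)-m)**2).sum()
        return e
    best=None
    for cams in (None,"top","side"):
        rs=[]
        for d in np.radians(np.arange(-25,30,10)) if not holes else [0]:
            s=np.array([p0]*4,float); s[:,2]+=d
            for i in range(3): s[i+1,i]+=st[i]
            rs.append(minimize(lambda p:cost(p,cams),s[0],method="Nelder-Mead",options=dict(initial_simplex=s,xatol=1e-5,fatol=1e-3,maxiter=150)))
        r=min(rs,key=lambda r:r.fun); print(cams,r.x[:2].round(4),np.degrees(r.x[2]).round(2),round(r.fun,2))
        best=best if best is not None else r.x
    return best
def soft(p,f,b):
    x0,y0,x1,y1=b; return np.clip(f(p[y0:y1,x0:x1].astype(np.float32)),0,1)
E
python3 - <<'E'
from fit import *
T=np.load("top0.npz")["p"];Z=np.load("side0.npz")["p"]
sat=lambda q:(q[...,0]-q[...,2]-25)/70*(q[...,1]>q[...,0]*.55)   # yellow, not orange pipe
# centre part of nut is grey stud: fill with closing
def nutm(p,b):
    m=soft(p,sat,b); k=np.ones((9,9)); return cv2.morphologyEx(m,cv2.MORPH_CLOSE,cv2.getStructuringElement(2,(7,7)))
bt=(246,132,274,158); bs=(208,158,240,190)
p=fit(NUT,[("top",bt,nutm(T,bt)),("side",bs,nutm(Z,bs))],[*plane("top",[[260.2,144.5]],.045)[0,:2],np.radians(30)])
# wrench
def wm(p,b):
    x0,y0,x1,y1=b; g=p[y0:y1,x0:x1].astype(np.float32).mean(2); bg=np.median(g); print("bg",bg,np.percentile(g,98)); return np.clip((g-bg-12)/(np.percentile(g,98)-bg-30),0,1)
bt=(160,153,192,230); bs=(165,248,262,302)
H=[hexa(.038/3**.5,.0),hexa(.038/3**.5,.014)]
a=plane("top",[[176,168.5],[183.3,224]],.01); y=np.arctan2(*(a[0]-a[1])[1::-1]); print(a,np.degrees(y))
w=fit(WR(0),[("top",bt,wm(T,bt)),("side",bs,wm(Z,bs))],[*a[0,:2],y],H)
print(plane("top",[[228+40/7,118+365/7],[228+410/7,118+365/7]],.0))
E
```

```text
None [0.657  0.0173] 25.15 37.76Traceback (most recent call last):
  File "<stdin>", line 8, in <module>
  File "fit.py", line 35, in fit
    rs.append(minimize(lambda p:cost(p,cams),s[0],method="Nelder-Mead",options=dict(initial_simplex=s,xatol=1e-5,fatol=1e-3,maxiter=150)))
              ~~~~~~~~^^^^^^^^^^^^^^^^^^^^^^^^^^^^^^^^^^^^^^^^^^^^^^^^^^^^^^^^^^^^^^^^^^^^^^^^^^^^^^^^^^^^^^^^^^^^^^^^^^^^^^^^^^^^^^^^^^^
    res = _minimize_neldermead(fun, x0, args, callback, bounds=bounds,
                               **options)
    fxcc = func(xcc)
    fx = function(np.copy(x), *(wrapper_args + args))
  File "fit.py", line 35, in <lambda>
    rs.append(minimize(lambda p:cost(p,cams),s[0],method="Nelder-Mead",options=dict(initial_simplex=s,xatol=1e-5,fatol=1e-3,maxiter=150)))
                                ~~~~^^^^^^^^
  File "fit.py", line 24, in cost
    P=[place(Q,*p[:3]) for Q in model]; r=ren(n,P,b)
                                          ~~~^^^^^^^
  File "fit.py", line 8, in ren
    u=(pix(n,P)-[x0-.5,y0-.5])*S-.5
       ~~~^^^^^
  File "h.py", line 11, in pix
    c=camera_params(n);E=c["extrinsics"]; q=(np.atleast_2d(P)-E[:3,3])@E[:3,:3]
ValueError: time passes only in moves, steps and waits
```

```bash
sed -i 's/^def ray/CP={n:camera_params(n) for n in ("top","side")}\ndef ray/; s/c=camera_params(n)/c=CP[n]/g' h.py
cat > m.py <<'E'
from fit import *
import sys
sat=lambda q:(q[...,0]-q[...,2]-25)/70*(q[...,1]>q[...,0]*.55)
def nutm(p,b): return cv2.morphologyEx(soft(p,sat,b),cv2.MORPH_CLOSE,cv2.getStructuringElement(2,(7,7)))
def wm(p,b):
    x0,y0,x1,y1=b; g=p[y0:y1,x0:x1].astype(np.float32).mean(2); bg=np.median(g); t=np.percentile(g,96); print("bg",bg,t); return np.clip((g-bg-12)/(t-bg-20),0,1)
H=[hexa(.038/3**.5,.0),hexa(.038/3**.5,.014)]
E
python3 - <<'E'
from m import *
T=np.load("top0.npz")["p"];Z=np.load("side0.npz")["p"]
bt=(246,132,274,158); bs=(208,158,240,190)
A,B=nutm(T,bt),nutm(Z,bs)
p=fit(NUT,[("top",bt,A),("side",bs,B)],[*plane("top",[[260.2,144.5]],.045)[0,:2],np.radians(30)])
v=[]
for n,b,m in(("top",bt,A),("side",bs,B)):
    r=ren(n,[place(Q,*p) for Q in NUT],b); v.append(cv2.resize(np.hstack([m,r,abs(m-r)])*255,(780,270),interpolation=0))
cv2.imwrite("pics/mask.png",np.vstack(v))
bt=(160,153,192,230); bs=(165,248,262,302)
a=plane("top",[[176,168.5],[183.3,224]],.01); y=np.arctan2(*(a[0]-a[1])[1::-1]); print(a,np.degrees(y))
w=fit(WR(0),[("top",bt,wm(T,bt)),("side",bs,wm(Z,bs))],[*a[0,:2],y],H)
print(plane("top",[[228+40/7,118+365/7],[228+410/7,118+365/7]],.0))
E
```

```text
None [0.657  0.0173] 25.15 37.76
top [0.6567 0.0176] 31.05 16.82
side [0.6575 0.0167] 77.54 19.54
[[0.57335671 0.2848335  0.01      ]
 [0.39587486 0.255961   0.01      ]] 9.239858690508937
bg 140.66667 215.33333
bg 124.333336 170.66667
None [0.5763 0.2859] 9.44 332.66
top [0.5749 0.2884] 10.26 41.4
side [0.5776 0.2842] 9.58 257.16
[[ 0.57360277  0.10022574  0.        ]
 [ 0.57762654 -0.0711607   0.        ]][ WARN:0@2.293] global loadsave.cpp:1063 imwrite_ Unsupported depth image for selected encoder is fallbacked to CV_8U.
```

View pics/mask.png

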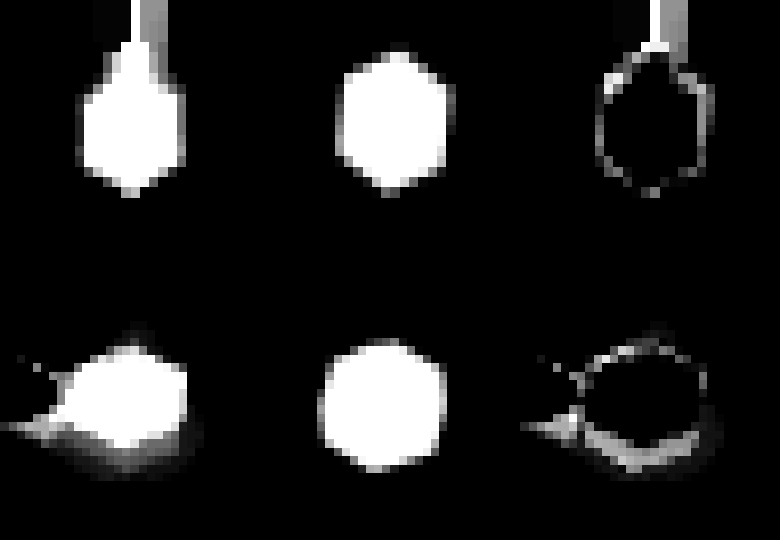

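The mask view shows the nut as a hexagon with its vertex toward the mouth. The orange pipe pollutes the top of the mask, but the fit is good enough to start on. The wrench grip is at about (0.434, 0.262), yaw 9.6°. Next I'll move above it.

```bash
cat >> h.py <<'E'
def yawd():
    r=ori(); return np.degrees(np.arctan2(r[1,0],r[0,0]))
def go(x,y,z,yaw=None,quiet=0):
    s=sense(); r=R.from_quat(s["tool_rot"]).as_matrix(); u=r.T@(np.array([x,y,z])-s["tcp_pos"])/.025
    print("t",round(s["t"],2),"tcp",s["tcp_pos"].round(4),"yaw",yawd().round(2),"shift units",u.round(2), "turn units",None if yaw is None else round((yawd()-yaw)/6,2))
    return u
E
python3 -c "
from h import *
go(.434,.262,.10,9.6); go(.45,-.3,.15); a=go(.236,-.578,.2)"
```

```text
t 0.2 tcp [ 0.2363 -0.5781  0.2307] yaw 22.22 shift units [ 20.03 -28.11   5.27] turn units 2.1
t 0.2 tcp [ 0.2363 -0.5781  0.2307] yaw 22.22 shift units [12.12 -7.06  3.24] turn units None
t 0.2 tcp [ 0.2363 -0.5781  0.2307] yaw 22.22 shift units [-0.01 -0.01  1.23] turn units None
```

```bash
python3 -m handwheel '[[[1,-0.6,0.15,0],[1,-0.6,0.15,0],[1,-0.6,0.15,0],[1,-0.6,0.15,0],[1,-0.6,0.15,0],[1,-0.6,0.15,0],[1,-0.6,0.15,0],[1,-0.6,0.15,0],[1,-0.6,0.15,0],[1,-0.6,0.15,0],[1,-0.6,0.15,0],[1,-0.6,0.15,0],[0.4,-1,0.15,0],[0.4,-1,0.15,0],[0.4,-1,0.15,0],[0.4,-1,0.15,0],[0.4,-1,0.15,0],[0.4,-1,0.15,0],[0.4,-1,0.15,0],[0.4,-1,0.15,0]]]' 50
python3 -c "
from h import *
go(.434,.262,.06,9.6)"
```

```text
t: 2.7
tcp_pos: [0.4445, -0.0823, 0.1562]
tool_rot: [0.981, 0.193, 0.0, 0.0]
force: [1.2, 0.1, -0.3]
finger_gap: 0.585
gripper_force: 0.0
t 2.7 tcp [ 0.4445 -0.0823  0.1562] yaw 22.21 shift units [  4.82 -12.91   3.85] turn units 2.1
```

```bash
python3 -m handwheel '[[[0.35,-1,0.2,0],[0.35,-1,0.2,0],[0.35,-1,0.2,0],[0.35,-1,0.2,0],[0.35,-1,0.2,0],[0.35,-1,0.2,0],[0.35,-1,0.2,0],[0.35,-1,0.2,0],[0.4,-1,0.2,0],[0.4,-1,0.2,0],[0.4,-1,0.2,0],[0.4,-1,0.2,0],[0.42,-0.91,0.2,0],[0,0,0.3,1],[0,0,0.3,1],[0,0,0,0.1],[0,0,0,0],[0,0,0,0]]]'
python3 - <<'E'
from h import *
go(.434,.262,.003,9.6)
T,_=snapshot("top");Z,_=snapshot("side")
T=T[150:235,150:220];Z=Z[235:315,155:275]
o=np.zeros((600,800,3),np.uint8)
a=cv2.resize(T,None,fx=5,fy=5,interpolation=2);b=cv2.resize(Z,None,fx=3.7,fy=3.7,interpolation=2)
o[:a.shape[0],:a.shape[1]]=a;o[:b.shape[0],352:352+b.shape[1]]=b
cv2.imwrite("pics/g1.png",o[:,:,::-1])
E
```

```text
t: 4.95
tcp_pos: [0.4342, 0.2613, 0.0766]
tool_rot: [0.996, 0.084, 0.0, -0.0]
force: [-0.3, -0.2, 0.4]
finger_gap: 0.585
gripper_force: 0.0
t 4.95 tcp [0.4342 0.2613 0.0766] yaw 9.65 shift units [-0.01 -0.03  2.95] turn units 0.01
```

View pics/g1.png

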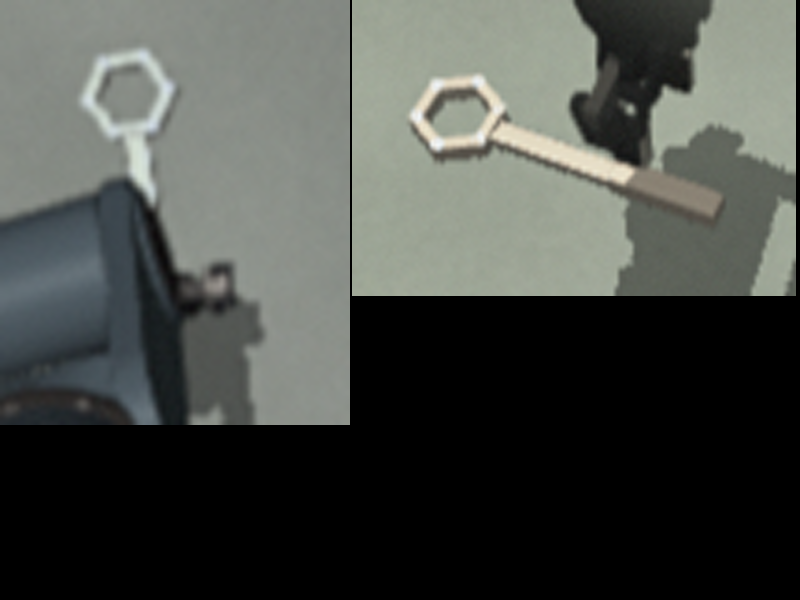

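The side crop shows the fingers above the grip and aligned across the handle, with the grip in shadow around (670,190). Next I'll descend and grip.

```bash
python3 -m handwheel '[[[0,0,0.7,0],[0,0,0.7,0],[0,0,0.7,0],[0,0,0.5,0],[0,0,0.3,0],[0,0,0,0]]]' && python3 -m handwheel '[[[0,0,0,0],[0,0,0,0],[0,0,0,0],[0,0,0,0],[0,0,0,0],[0,0,0,0]]]' 5 90
```

```text
t: 5.8
tcp_pos: [0.4338, 0.2612, 0.0035]
tool_rot: [0.996, 0.084, -0.0, 0.0]
force: [-0.1, -0.8, 0.4]
finger_gap: 0.584
gripper_force: 0.0
t: 6.55
tcp_pos: [0.4343, 0.2615, 0.0047]
tool_rot: [0.996, 0.084, 0.001, -0.0]
force: [-0.3, 0.2, 6.0]
finger_gap: 0.18
gripper_force: 88.7
```

```bash
python3 -m handwheel '[[[0,0,-0.3,0],[0,0,-0.8,0],[0,0,-0.8,0],[0,0,-0.8,0],[0,0,-0.8,0],[0,0,-0.8,0],[0,0,-0.3,0],[0,0,0,0],[0,0,0,0]]]'
python3 - <<'E'
from h import *
s=sense(); print(s["force"],s["ft_torque"],s["finger_gap"])
go(.434,.262,.12,9.6)
T,d=snapshot("top");Z,e=snapshot("side"); np.savez("lift.npz",T=T,d=d,Z=Z,e=e)
T=T[140:225,150:220];Z=Z[200:300,125:265]
o=np.zeros((600,800,3),np.uint8)
a=cv2.resize(T,None,fx=4,fy=4,interpolation=2);b=cv2.resize(Z,None,fx=3.7,fy=3.7,interpolation=2)
o[:a.shape[0],:a.shape[1]]=a;o[:b.shape[0],281:281+b.shape[1]]=b
cv2.imwrite("pics/g2.png",o[:,:,::-1])
E
```

```text
t: 7.68
tcp_pos: [0.4332, 0.261, 0.1181]
tool_rot: [0.996, 0.084, -0.001, 0.0]
force: [0.4, -0.4, -3.5]
finger_gap: 0.182
gripper_force: 88.2
[ 0.43938323 -0.38984225 -3.50965473] [-0.0591372   0.19955634  0.0421544 ] 0.18189480835821373
t 7.67 tcp [0.4332 0.261  0.1181] yaw 9.61 shift units [ 0.04 -0.03 -0.08] turn units 0.0
```

View pics/g2.png

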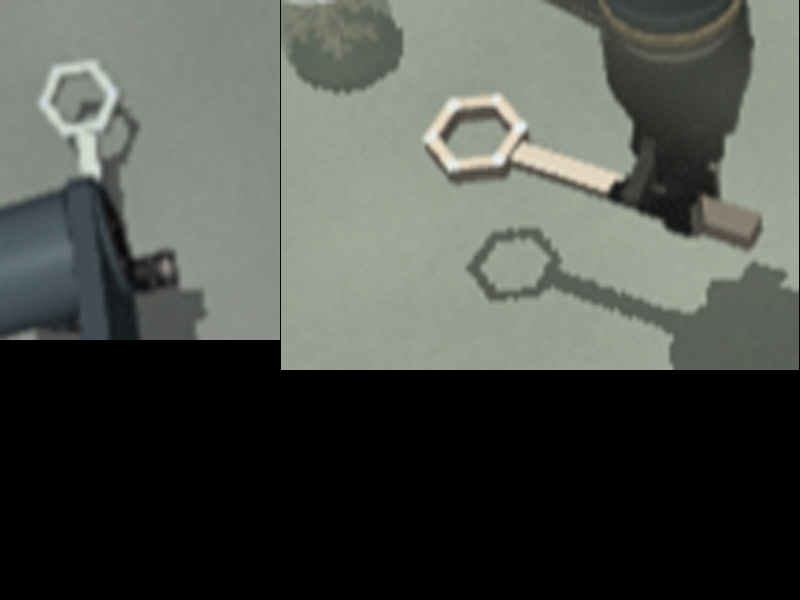

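The wrench is held level, with the ring at crop (475,137) in the side view, and the weight and moment agree with a grip about 144–147 mm from the ring. Now I'll fit the ring and the nut with cleaner masks.

```bash
cat > m2.py <<'E'
from fit import *
def brass(p,b):
    x0,y0,x1,y1=b; q=p[y0:y1,x0:x1].astype(np.float32); r,g,bl=q[...,0],q[...,1],q[...,2]
    m=np.clip(((r-bl)/np.maximum(r,30)-.3)/.3,0,1)
    return cv2.morphologyEx(m,cv2.MORPH_CLOSE,cv2.getStructuringElement(2,(7,7)))
def steel(n,p,b):
    x0,y0,x1,y1=b; q=p[y0:y1,x0:x1].astype(np.float32)
    g=q.mean(2) if n=="top" else q[...,0]-q[...,1]
    bg=np.median(g) if n=="top" else np.percentile(g,20); t=np.percentile(g,92); return np.clip((g-bg-.2*(t-bg))/(.6*(t-bg)),0,1)
H=[hexa(.038/3**.5,.0),hexa(.038/3**.5,.014)]
def fit3(obs,p0,yaw,cost_only=False,zfix=None):
    def cost(p):
        e=0
        z=p[2] if zfix is None else zfix
        for n,b,m in obs:
            r=ren(n,[place(Q,p[0],p[1],yaw) for Q in WR(z)],b)-np.minimum(*[ren(n,[place(h+[0,0,z],p[0],p[1],yaw)],b) for h in H])
            e+=((cv2.GaussianBlur(r,(0,0),.7)-m)**2).sum()
        return e
    s=np.array([p0]*4,float); s[1,0]+=.004;s[2,1]+=.004;s[3,2]+=.008
    r=minimize(cost,s[0],method="Nelder-Mead",options=dict(initial_simplex=s,xatol=1e-5,fatol=1e-3,maxiter=200)); print("ring",r.x.round(4),round(r.fun,1)); return r.x
E
python3 - <<'E'
from m2 import *
T=np.load("top0.npz")["p"];Z=np.load("side0.npz")["p"]
bt=(246,139,274,158); bs=(217,158,240,190)
fit(NUT,[("top",bt,brass(T,bt)),("side",bs,brass(Z,bs))],[.657,.017,np.radians(30)])
L=np.load("lift.npz");T,Z=L["T"],L["Z"]; bt=(157,150,182,182);bs=(160,221,208,256)
A,B=("top",bt,steel("top",T,bt)),("side",bs,steel("side",Z,bs))
y=np.radians(9.61)
p0=[.433+.144*np.cos(y),.261+.144*np.sin(y),.115]; print(p0)
fit3([A,B],p0,y);fit3([A],p0,y,zfix=.113);fit3([B],p0,y,zfix=.113)
x,yy=T.shape[:2]; d=L["d"][150:182,157:182]; m=A[2]>.9; v,u=np.nonzero(m)
o,dd=ray("top",np.c_[u+157,v+150]); P=o+dd*d[v,u][:,None]; print("top depth z",np.percentile(P[:,2],[10,50,90]))
E
```

```text
None [0.6554 0.0177] 29.09 16.33
top [0.6555 0.0182] 35.73 11.2
side [0.6554 0.0174] 29.3 4.78
[np.float64(0.5749792358198864), np.float64(0.28503947994448037), 0.115]
ring [0.573  0.2861 0.1135] 63.5
ring [0.5739 0.2864 0.1181] 21.2
ring [0.5727 0.2856 0.1159] 38.9
top depth z [0.11856093 0.12362136 0.12826163]
```

```bash
cat >> h.py <<'E'
NUTC=np.array([.6554,.0177]); OFF=np.array([.1423,.0013]); DZ=.0047
def ringgo(yaw,zu,c=NUTC,off=OFF):
    a=np.radians(yaw); M=np.array([[np.cos(a),-np.sin(a)],[np.sin(a),np.cos(a)]]); t=c-M@off
    return go(t[0],t[1],zu+DZ,yaw)
E
python3 -c "
from h import *
ringgo(29.5,.10)"
```

```text
t 7.78 tcp [0.4334 0.261  0.118 ] yaw 9.61 shift units [ 1.8  13.06  0.53] turn units -3.31
```

```bash
python3 -m handwheel '[[[0,0.4,0,0],[0.12,0.8,0,0],[0.14,1,0.05,0],[0.14,1,0.05,0],[0.14,1,0.05,0],[0.14,1,0.05,0],[0.14,1,0.05,0],[0.14,1,0.05,0],[0.14,1,0.05,0],[0.14,1,0.05,0],[0.14,1,0.05,0],[0.14,1,0,0],[0.14,1,0,0],[0.14,0.6,0,0],[0,0.26,0,-0.5],[0,0,0,-1],[0,0,0,-1],[0,0,0,-0.81],[0,0,0,0],[0,0,0,0]]]'
python3 -c "
from h import *
ringgo(29.5,.056)"
```

```text
t: 10.28
tcp_pos: [0.5328, -0.0531, 0.1075]
tool_rot: [0.967, 0.254, -0.0, -0.0]
force: [-1.1, -0.6, -2.9]
finger_gap: 0.179
gripper_force: 88.3
t 10.28 tcp [ 0.5328 -0.0531  0.1075] yaw 29.42 shift units [-0.03  0.    1.87] turn units -0.01
```

```bash
python3 -m handwheel '[[[0,0,0.5,0],[0,0,0.6,0],[0,0,0.5,0],[0,0,0.2,0],[0,0,0,0],[0,0,0,0]]]'
python3 - <<'E'
from h import *
ringgo(29.5,.03)
T,d=snapshot("top");Z,e=snapshot("side"); np.savez("over.npz",T=T,d=d,Z=Z,e=e)
T=T[120:180,225:290];Z=Z[140:215,185:260]
o=np.zeros((600,800,3),np.uint8)
a=cv2.resize(T,None,fx=6,fy=6,interpolation=2);b=cv2.resize(Z,None,fx=5.4,fy=5.4,interpolation=2)
o[:a.shape[0],:a.shape[1]]=a;o[:b.shape[0],391:391+b.shape[1]]=b
cv2.imwrite("pics/o1.png",o[:,:,::-1])
E
```

```text
t: 11.02
tcp_pos: [0.5332, -0.0532, 0.0628]
tool_rot: [0.967, 0.254, 0.0, 0.0]
force: [0.3, -0.1, -2.8]
finger_gap: 0.18
gripper_force: 88.2
t 11.03 tcp [ 0.5332 -0.0532  0.0628] yaw 29.48 shift units [-0.04 -0.01  1.12] turn units -0.0
```

View pics/o1.png

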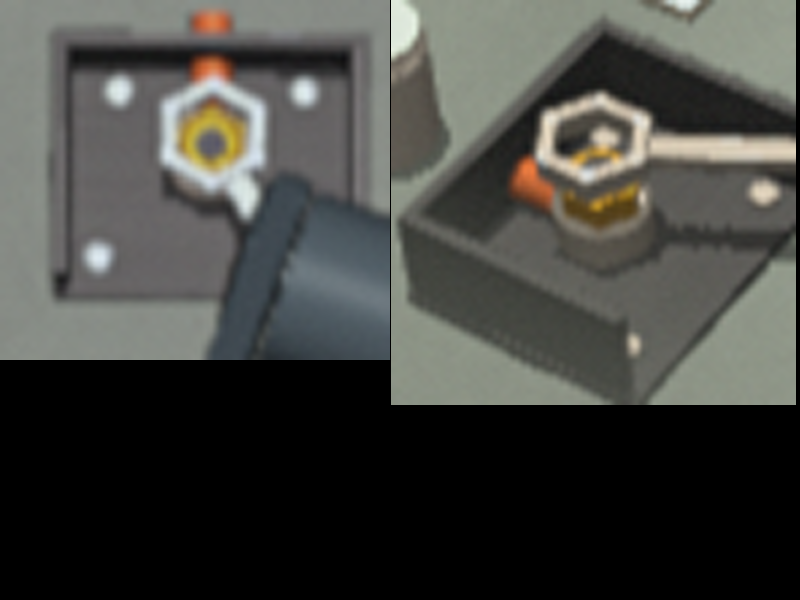

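The top crop shows the ring centred over the nut (ring (213,135), nut (212,143), consistent with the height parallax), and the hexagons look parallel. Next I'll lower it gently.

```bash
python3 -m handwheel '[[[-0.03,0,0.15,0],[0,0,0.15,0],[0,0,0.15,0],[0,0,0,0]]]';python3 -c "
from h import *
ringgo(29.5,.03);print(sense()['ft_torque'])"
```

```text
t: 11.62
tcp_pos: [0.5321, -0.0535, 0.0511]
tool_rot: [0.967, 0.254, -0.0, -0.0]
force: [-0.6, 0.1, -1.7]
finger_gap: 0.182
gripper_force: 88.4
t 11.62 tcp [ 0.5321 -0.0535  0.0511] yaw 29.47 shift units [0.   0.   0.65] turn units -0.0
[-0.03204473  0.12423086  0.02213422]
```

```bash
python3 -m handwheel '[[[0,0,0.15,0],[0,0,0.15,0],[0,0,0,0]]]';python3 -c "
from h import *
ringgo(29.5,.03);print(sense()['ft_torque'])"
```

```text
t: 12.0
tcp_pos: [0.5322, -0.0536, 0.0441]
tool_rot: [0.967, 0.254, 0.0, 0.0]
force: [-2.7, -1.4, 4.7]
finger_gap: 0.181
gripper_force: 89.4
t 12.0 tcp [ 0.5322 -0.0536  0.0441] yaw 29.47 shift units [ 0.   -0.    0.38] turn units -0.0
[ 0.28982479 -0.06944122  0.1360006 ]
```

```bash
python3 -m handwheel '[[[-0.06,0,0,0],[0,0,0,0]]]'; python3 -m handwheel '[[[-0.04,0,0.04,0],[0,0,0,0]]]';python3 -c "
from h import *
ringgo(29.5,.03);print(sense()['ft_torque'])"
```

```text
t: 12.25
tcp_pos: [0.5322, -0.0541, 0.0444]
tool_rot: [0.967, 0.254, 0.001, 0.0]
force: [-0.2, 0.9, 3.9]
finger_gap: 0.179
gripper_force: 89.3
t: 12.5
tcp_pos: [0.532, -0.0545, 0.0433]
tool_rot: [0.967, 0.254, 0.002, 0.001]
force: [2.5, 4.4, 4.5]
finger_gap: 0.179
gripper_force: 89.4
t 12.5 tcp [ 0.532  -0.0545  0.0433] yaw 29.45 shift units [ 0.02 -0.03  0.34] turn units -0.01
[ 1.34463979 -1.13242438  0.23969437]
```

```bash
python3 -m handwheel '[[[0.05,0,0,0],[0,0,0,0]]]'; cat > rz.py <<'E'
from m2 import *
T,d=snapshot("top");Z,e=snapshot("side")
# ring fit with blue channel brightness in boxes
def ms(n,p,b):
    x0,y0,x1,y1=b; q=p[y0:y1,x0:x1].astype(np.float32); g=q[...,2]; t=np.percentile(g,93 if n=="top" else 90); bg=np.median(g); return np.clip((g-bg-.3*(t-bg))/(.5*(t-bg)),0,1)
def topface(n,img,dep,c,r=.034):
    x0,y0=np.int32(pix(n,[[*c,.05]])[0])-20; sub=(slice(y0,y0+40),slice(x0,x0+40))
    q=img[sub].astype(np.float32); D=dep[sub]; v,u=np.nonzero(D>0); o,dd=ray(n,np.c_[u+x0,v+y0]); P=o+dd*D[v,u][:,None]
    col=q[v,u]; k=(col[:,2]>.6*col[:,0])&(np.hypot(*(P[:,:2]-c).T)<r)&(np.hypot(*(P[:,:2]-c).T)>.018)&(P[:,2]>.036)&(col.mean(1)>110)
    P=P[k]
    if len(P)<10: print(n,"few",len(P)); return
    A=np.c_[P[:,:2]-c,np.ones(len(P))]; a=np.linalg.lstsq(A,P[:,2],rcond=None)[0]; print(n,len(P),"ring top z at centre",a[2].round(4),"slope deg",np.degrees(a[:2]).round(1), "median",np.median(P[:,2]).round(4),"mean xy",P[:,:2].mean(0).round(4))
topface("top",T,d,NUTC);topface("side",Z,e,NUTC)
E
python3 - <<'E'
from rz import *
s=sense();print(s["force"],s["ft_torque"])
L=np.load("over.npz"); print("before:");topface("top",L["T"],L["d"],NUTC);topface("side",L["Z"],L["e"],NUTC)
ringgo(29.5,.03)
E
```

```text
t: 12.75
tcp_pos: [0.5319, -0.0542, 0.0431]
tool_rot: [0.967, 0.254, 0.001, 0.0]
force: [0.3, 1.2, 6.1]
finger_gap: 0.177
gripper_force: 89.5
top 143 ring top z at centre 0.0576 slope deg [2.4 3.3] median 0.0579 mean xy [0.6537 0.0164]
side 139 ring top z at centre 0.0575 slope deg [2.9 4. ] median 0.0572 mean xy [0.6517 0.0151]
[-0.40110488  1.76276483  4.51192344] [ 0.96030336 -0.75972409  0.18542482]
before:
top 153 ring top z at centre 0.0675 slope deg [ 0.7 -1. ] median 0.0685 mean xy [0.6545 0.0163]
side 143 ring top z at centre 0.0684 slope deg [0.5 3.5] median 0.069 mean xy [0.6535 0.0163]
t 12.85 tcp [ 0.532  -0.0542  0.0431] yaw 29.47 shift units [ 0.02 -0.02  0.34] turn units -0.01
```

```bash
cat > tf.py <<'E'
from m2 import *
def tmask(p,b,lo=None,hi=None):
    x0,y0,x1,y1=b; g=p[y0:y1,x0:x1].astype(np.float32)[...,2]; t=np.percentile(g,95); bg=np.percentile(g,30); return np.clip((g-bg-.25*(t-bg))/(.5*(t-bg)),0,1)
def tfit(obs,p0,z):
    F=[hexa(.028,z+.014)]; S1=[np.array([[-.11,-.007,z+.01],[-.11,.007,z+.01],[-.024,-.007,z+.01],[-.024,.007,z+.01]])]; Hh=[hexa(.038/3**.5,z+.014)]
    for sel in(None,"top","side"):
        def cost(p):
            e=0
            for n,b,m in obs:
                if sel and n!=sel: continue
                r=ren(n,[place(Q,*p) for Q in F+S1],b)-ren(n,[place(h,*p) for h in Hh],b)
                e+=((cv2.GaussianBlur(r,(0,0),.6)-m)**2).sum()
            return e
        s=np.array([p0]*4,float); s[1,0]+=.004;s[2,1]+=.004;s[3,2]+=.08
        r=minimize(cost,s[0],method="Nelder-Mead",options=dict(initial_simplex=s,xatol=1e-5,fatol=1e-3,maxiter=200)); print(sel,"ring",r.x[:2].round(4),np.degrees(r.x[2]).round(2),round(r.fun,1))
E
python3 - <<'E'
from tf import *
L=np.load("over.npz"); T,Z=L["T"],L["Z"]; bt=(249,130,272,153); bs=(208,153,240,177)
o=[("top",bt,tmask(T,bt)),("side",bs,tmask(Z,bs))]
tfit(o,[.655,.0177,np.radians(29.5)],.0581)
L=np.load("lift.npz");T,Z=L["T"],L["Z"]; bt=(157,150,182,182)
tfit([("top",bt,tmask(T,bt))]*1,[.573,.286,np.radians(9.6)],.1133)
E
python3 -m handwheel '[[[0,0,-0.2,0],[0,0,-0.25,0],[0,0,0,0],[0,0,0,0]]]'; python3 rz.py; python3 -c "
from h import *
s=sense();print(s['force'],s['ft_torque']);ringgo(29.5,.03)"
```

```text
None ring [0.6555 0.0181] 29.61 83.6
top ring [0.656  0.0172] 29.44 24.0
side ring [0.6552 0.0185] 29.57 55.2
None ring [0.573  0.2854] 10.7 20.3
top ring [0.573  0.2854] 10.7 20.3
side ring [0.573 0.286] 9.6 0.0
t: 13.35
tcp_pos: [0.5299, -0.0541, 0.0534]
tool_rot: [0.967, 0.255, -0.001, -0.001]
force: [-0.2, -0.8, -3.5]
finger_gap: 0.18
gripper_force: 88.2
top 144 ring top z at centre 0.0584 slope deg [-0.6  1. ] median 0.0591 mean xy [0.6512 0.0153]
side 129 ring top z at centre 0.0587 slope deg [0.8 2. ] median 0.0591 mean xy [0.6499 0.0152]
[-0.53533315 -0.71178119 -2.6881535 ] [-0.07246582  0.15328422 -0.02063907]
t 13.45 tcp [ 0.5302 -0.0541  0.0535] yaw 29.48 shift units [0.08 0.02 0.75] turn units -0.0
```

```bash
python3 - <<'E'
from m2 import *
T=np.load("top0.npz")["p"];Z=np.load("side0.npz")["p"]
bt=(246,139,274,158); bs=(217,158,240,190)
A,B=brass(T,bt),brass(Z,bs)
def c(n,b,m,p,bl): 
    r=cv2.GaussianBlur(ren(n,[place(Q,*p) for Q in NUT],b),(0,0),bl); return ((r-m)**2).sum()
for n,b,m in(("top",bt,A),("side",bs,B)):
    for bl in(.4,.7):
        print(n,bl,[(d,round(minimize(lambda q:c(n,b,m,[*q,np.radians(d)],bl),[.6554,.0177],method="Nelder-Mead",options=dict(initial_simplex=[[.6554,.0177],[.658,.0177],[.6554,.0203]],maxiter=50,fatol=.01,xatol=1e-5)).fun,2)) for d in range(6,66,4)])
E
```

```text
top 0.4 [(6, np.float64(14.69)), (10, np.float64(14.44)), (14, np.float64(14.41)), (18, np.float64(14.42)), (22, np.float64(13.9)), (26, np.float64(12.87)), (30, np.float64(12.47)), (34, np.float64(12.23)), (38, np.float64(12.64)), (42, np.float64(13.41)), (46, np.float64(13.71)), (50, np.float64(13.77)), (54, np.float64(14.18)), (58, np.float64(14.25)), (62, np.float64(14.36))]
top 0.7 [(6, np.float64(12.48)), (10, np.float64(12.39)), (14, np.float64(12.31)), (18, np.float64(12.2)), (22, np.float64(11.85)), (26, np.float64(11.54)), (30, np.float64(11.39)), (34, np.float64(11.3)), (38, np.float64(11.33)), (42, np.float64(11.61)), (46, np.float64(11.79)), (50, np.float64(12.04)), (54, np.float64(12.16)), (58, np.float64(12.25)), (62, np.float64(12.32))]
side 0.4 [(6, np.float64(8.83)), (10, np.float64(8.28)), (14, np.float64(7.42)), (18, np.float64(6.03)), (22, np.float64(4.64)), (26, np.float64(3.67)), (30, np.float64(3.38)), (34, np.float64(4.11)), (38, np.float64(5.7)), (42, np.float64(7.05)), (46, np.float64(8.0)), (50, np.float64(8.96)), (54, np.float64(9.69)), (58, np.float64(9.58)), (62, np.float64(9.11))]
side 0.7 [(6, np.float64(8.24)), (10, np.float64(7.73)), (14, np.float64(7.09)), (18, np.float64(6.29)), (22, np.float64(5.6)), (26, np.float64(5.01)), (30, np.float64(4.89)), (34, np.float64(5.28)), (38, np.float64(6.1)), (42, np.float64(6.91)), (46, np.float64(7.52)), (50, np.float64(8.06)), (54, np.float64(8.61)), (58, np.float64(8.68)), (62, np.float64(8.49))]
```

```bash
python3 -c "
from h import *
ringgo(31.2,.0465)"
```

```text
t 13.45 tcp [ 0.5302 -0.0541  0.0535] yaw 29.48 shift units [0.08 0.19 0.09] turn units -0.29
```

```bash
python3 -m handwheel '[[[0.08,0.19,0.09,-0.29],[0,0,0,0],[0,0,0.1,0],[0,0,0,0]]]'; python3 -c "
from h import *
s=sense();print(s['ft_torque']);ringgo(31.2,.03)"; python3 -m handwheel '[[[0,0,0.1,0],[0,0,0,0]]]';python3 -c "
from h import *
s=sense();print(s['ft_torque']);ringgo(31.2,.03)"
```

```text
t: 13.95
tcp_pos: [0.5348, -0.0572, 0.0493]
tool_rot: [0.963, 0.269, -0.0, -0.0]
force: [-2.6, -0.2, 0.4]
finger_gap: 0.177
gripper_force: 88.7
[0.03502866 0.36740951 0.14161971]
t 13.95 tcp [ 0.5348 -0.0572  0.0493] yaw 31.22 shift units [-0.01 -0.01  0.58] turn units 0.0
t: 14.2
tcp_pos: [0.5349, -0.0573, 0.0469]
tool_rot: [0.963, 0.269, -0.0, -0.0]
force: [-3.6, -1.9, 3.5]
finger_gap: 0.181
gripper_force: 89.0
[0.12854165 0.24732789 0.18004502]
t 14.2 tcp [ 0.5349 -0.0573  0.0469] yaw 31.22 shift units [-0.01 -0.02  0.49] turn units 0.0
```

```bash
python3 -m handwheel '[[[-0.04,0,0,0],[0,0,0,0]]]'; python3 -m handwheel '[[[0,0,0.06,0],[0,0,0,0]]]';python3 -c "
from h import *
s=sense();print(s['ft_torque']);ringgo(31.2,.03)"; python3 rz.py
```

```text
t: 14.45
tcp_pos: [0.5349, -0.0576, 0.0471]
tool_rot: [0.963, 0.269, 0.001, 0.0]
force: [-2.4, 0.7, 2.1]
finger_gap: 0.181
gripper_force: 89.0
t: 14.7
tcp_pos: [0.5349, -0.0577, 0.0455]
tool_rot: [0.963, 0.269, 0.001, 0.0]
force: [-2.7, 0.3, 3.8]
finger_gap: 0.177
gripper_force: 89.2
[ 0.64205005 -0.21507789  0.2417378 ]
t 14.7 tcp [ 0.5349 -0.0577  0.0455] yaw 31.21 shift units [-0.01 -0.03  0.43] turn units 0.0
top 149 ring top z at centre 0.0582 slope deg [3.  2.3] median 0.0588 mean xy [0.6533 0.0162]
side 137 ring top z at centre 0.0579 slope deg [2.3 3.9] median 0.0582 mean xy [0.6521 0.016 ]
```

```bash
python3 -m handwheel '[[[-0.03,-0.05,0,0],[0,0,0,0]]]'; python3 -m handwheel '[[[0,0,0,-0.25],[0,0,0,0]]]';python3 -m handwheel '[[[0,-0.03,0,0],[0,0,0,0]]]';python3 -c "
from h import *
s=sense();print(s['ft_torque']);ringgo(31.2,.03)"; python3 rz.py
```

```text
t: 15.05
tcp_pos: [0.5343, -0.0573, 0.0456]
tool_rot: [0.963, 0.269, 0.001, 0.001]
force: [0.7, 1.1, 3.2]
finger_gap: 0.181
gripper_force: 89.2
t: 15.3
tcp_pos: [0.5336, -0.0575, 0.0448]
tool_rot: [0.96, 0.281, 0.0, 0.0]
force: [4.1, -0.0, -4.2]
finger_gap: 0.18
gripper_force: 88.2
t: 15.55
tcp_pos: [0.5333, -0.0568, 0.045]
tool_rot: [0.96, 0.281, 0.0, 0.0]
force: [5.1, -1.5, -4.3]
finger_gap: 0.181
gripper_force: 88.3
[-0.3696401  -0.51886061 -0.40991501]
t 15.55 tcp [ 0.5333 -0.0568  0.045 ] yaw 32.67 shift units [0.03 0.03 0.41] turn units 0.25
top 144 ring top z at centre 0.05 slope deg [ 0.6 -0.7] median 0.0508 mean xy [0.6512 0.0185]
side 140 ring top z at centre 0.0498 slope deg [1.1 0. ] median 0.0504 mean xy [0.6483 0.0202]
```

It dropped onto the hexagon at yaw about 32.7°. I'll recentre it and seat it fully.

```bash
python3 -m handwheel '[[[0.03,0.08,0.1,0],[0.02,0,0.1,0],[0,0,0.1,0],[0,0,0,0]]]';python3 -c "
from h import *
s=sense();print(s['ft_torque']);ringgo(32.7,.0305)"; python3 rz.py
```

```text
t: 16.15
tcp_pos: [0.534, -0.0572, 0.0374]
tool_rot: [0.959, 0.282, -0.001, -0.001]
force: [0.4, -0.5, -2.7]
finger_gap: 0.178
gripper_force: 88.4
[-0.16912379 -0.08555219 -0.15141983]
t 16.15 tcp [ 0.534  -0.0572  0.0374] yaw 32.75 shift units [0.01 0.16 0.09] turn units 0.01
top 137 ring top z at centre 0.0445 slope deg [2.7 0.5] median 0.0441 mean xy [0.6512 0.0179]
side 132 ring top z at centre 0.0439 slope deg [-0.1  1.6] median 0.0441 mean xy [0.6494 0.0213]
```

```bash
python3 -m handwheel '[[[0,0,0.08,0],[0.01,-0.3,0,0.5],[0.01,-0.3,0,0.5],[0.01,-0.3,0,0.5],[0.01,-0.3,0,0.5],[0.01,-0.3,0,0.5],[0.01,-0.3,0,0.5],[0.01,-0.3,0,0.5]]]';cat > tq.py <<'E'
from h import *
import sys
c=np.array([.6535,.0200])
s=sense(); F,M,p=s["force"],s["ft_torque"],s["tcp_pos"]; r=p[:2]-c
a=np.radians(yawd()); print("torque about nut",round(M[2]+r[0]*F[1]-r[1]*F[0],3),"Mz",M[2].round(3),"F tool x,y",(np.array([np.cos(a),np.sin(a)])@F[:2]).round(2),(np.array([np.sin(a),-np.cos(a)])@F[:2]).round(2),"Fz",F[2].round(2),"ring est",(p[:2]+np.array([[np.cos(a),-np.sin(a)],[np.sin(a),np.cos(a)]])@OFF).round(4),"yaw",np.degrees(a).round(2),"z",p[2].round(4),"t",s["t"])
E
python3 tq.py
```

```text
t: 17.25
tcp_pos: [0.5149, -0.0095, 0.0357]
tool_rot: [0.995, 0.101, -0.001, 0.0]
force: [-0.3, -4.2, -2.7]
finger_gap: 0.177
gripper_force: 88.5
torque about nut 0.115 Mz -0.458 F tool x,y -1.18 4.05 Fz -2.69 ring est [0.654  0.0203] yaw 11.57 z 0.0357 t 17.25
```

```bash
python3 -m handwheel '[[[0.01,-0.3,0,0.5],[0.01,-0.3,0,0.5],[0.01,-0.3,0,0.5],[0.01,-0.3,0,0.5],[0.01,-0.3,0,0.5],[0.01,-0.3,0,0.5]]]'; python3 tq.py; python3 -m handwheel '[[[0.015,-0.3,0,0.5],[0.015,-0.3,0,0.5],[0.015,-0.3,0,0.5],[0.015,-0.3,0,0.5],[0.015,-0.3,0,0.5],[0.015,-0.3,0,0.5]]]'; python3 tq.py
```

```text
t: 18.0
tcp_pos: [0.5132, 0.0351, 0.0357]
tool_rot: [0.998, -0.057, -0.001, 0.0]
force: [-0.2, -5.9, -3.8]
finger_gap: 0.179
gripper_force: 88.6
torque about nut 0.241 Mz -0.597 F tool x,y 0.47 5.93 Fz -3.85 ring est [0.6547 0.0203] yaw -6.48 z 0.0357 t 18.0
t: 18.75
tcp_pos: [0.5254, 0.0778, 0.0356]
tool_rot: [0.977, -0.212, -0.001, 0.001]
force: [-1.2, -7.6, -2.4]
finger_gap: 0.18
gripper_force: 88.7
torque about nut 0.282 Mz -0.768 F tool x,y 2.05 7.46 Fz -2.44 ring est [0.6554 0.0199] yaw -24.51 z 0.0356 t 18.75
```

```bash
python3 -m handwheel '[[[0.015,-0.26,0,0.5],[0.015,-0.26,0,0.5],[0,0,0,0]]]'; python3 tq.py; python3 -m handwheel '[[[0,0.13,0,-0.33],[0,0,0,0]]]'; python3 tq.py
```

```text
t: 19.12
tcp_pos: [0.5318, 0.0897, 0.0355]
tool_rot: [0.965, -0.261, -0.001, 0.001]
force: [0.1, -5.9, -2.9]
finger_gap: 0.177
gripper_force: 88.6
torque about nut 0.093 Mz -0.614 F tool x,y 3.04 5.01 Fz -2.87 ring est [0.6553 0.0191] yaw -30.3 z 0.0355 t 19.125
t: 19.38
tcp_pos: [0.5296, 0.0865, 0.0355]
tool_rot: [0.97, -0.245, -0.002, 0.001]
force: [-1.2, -6.2, -2.5]
finger_gap: 0.181
gripper_force: 88.8
torque about nut 0.009 Mz -0.845 F tool x,y 1.87 6.07 Fz -2.53 ring est [0.6554 0.02  ] yaw -28.37 z 0.0355 t 19.375
```

```bash
python3 -m handwheel '[[[0.02,0.08,0,0],[0,0,0,0]]]'; python3 tq.py
```

```text
t: 19.62
tcp_pos: [0.5292, 0.0853, 0.0356]
tool_rot: [0.97, -0.244, -0.001, 0.0]
force: [-1.3, -3.2, -2.2]
finger_gap: 0.18
gripper_force: 88.5
torque about nut -0.011 Mz -0.492 F tool x,y 0.38 3.42 Fz -2.22 ring est [0.6551 0.019 ] yaw -28.3 z 0.0356 t 19.625
```

```bash
sed -i 's/^NUTC=.*/NUTC=np.array([.651,.018]); OFF=np.array([.139,0.]); DZ=.0047/' h.py; sed -i 's/^c=np.*/c=NUTC/' tq.py
python3 -m handwheel '[[[0,0.08,0,0],[0,0,-0.2,0],[0,0,-0.4,0],[0,0,-0.4,0],[0,0,-0.2,0],[0,0,0,0]]]'; python3 tq.py; python3 rz.py; python3 -c "
from h import *
ringgo(33,.06)"
```

```text
t: 20.38
tcp_pos: [0.5305, 0.0837, 0.0667]
tool_rot: [0.97, -0.244, 0.001, -0.0]
force: [0.1, -0.4, -3.2]
finger_gap: 0.18
gripper_force: 88.4
torque about nut 0.074 Mz 0.031 F tool x,y 0.3 0.32 Fz -3.16 ring est [0.6529 0.0178] yaw -28.28 z 0.0667 t 20.375
top 149 ring top z at centre 0.0712 slope deg [-1.1 -1.7] median 0.073 mean xy [0.6545 0.0192]
side 109 ring top z at centre 0.071 slope deg [2.  2.3] median 0.0722 mean xy [0.6572 0.0247]
t 20.48 tcp [0.5298 0.0837 0.066 ] yaw -28.29 shift units [2.84 4.89 0.05] turn units -10.22
```

```bash
python3 -m handwheel '[[[0.03,0.58,0,-1],[0.03,0.58,0,-1],[0.03,0.58,0,-1],[0.03,0.58,0,-1],[0.03,0.58,0,-1],[0.03,0.58,0,-1],[0.03,0.58,0,-1],[0.03,0.58,0,-1],[0.03,0.58,0,-1],[0.03,0.58,0,-1],[0,0.13,0,-0.22],[0,0,0,0],[0,0,0,0]]]'; python3 tq.py;  python3 -c "
from h import *
ringgo(33,.048)"
```

```text
t: 22.1
tcp_pos: [0.5347, -0.0571, 0.0656]
tool_rot: [0.959, 0.284, -0.0, -0.0]
force: [0.4, -0.8, -3.4]
finger_gap: 0.181
gripper_force: 88.4
torque about nut 0.111 Mz -0.018 F tool x,y -0.07 0.94 Fz -3.44 ring est [0.6513 0.0186] yaw 33.0 z 0.0656 t 22.1
t 22.1 tcp [ 0.5347 -0.0571  0.0656] yaw 33.0 shift units [-0.02  0.01  0.52] turn units -0.0
```

```bash
python3 -m handwheel '[[[-0.02,0,0.25,0],[0,0,0.25,0],[0,0,0.1,0],[0,0,0.1,0],[0,0,0,0]]]'; python3 tq.py; python3 rz.py
```

```text
t: 22.72
tcp_pos: [0.5347, -0.058, 0.0484]
tool_rot: [0.959, 0.284, -0.0, -0.0]
force: [-2.5, -0.1, 0.4]
finger_gap: 0.178
gripper_force: 89.0
torque about nut -0.148 Mz 0.028 F tool x,y -2.11 -1.26 Fz 0.42 ring est [0.6512 0.0178] yaw 33.03 z 0.0484 t 22.725
top 160 ring top z at centre 0.0568 slope deg [0.8 3. ] median 0.0582 mean xy [0.6514 0.0186]
side 142 ring top z at centre 0.057 slope deg [2.  2.5] median 0.0574 mean xy [0.6499 0.0187]
```

```bash
python3 -m handwheel '[[[-0.05,-0.04,0.04,0],[0,0,0,0]]]'; python3 tq.py; python3 -m handwheel '[[[0,-0.05,0.04,0.17],[0,0,0,0]]]'; python3 tq.py;python3 rz.py
```

```text
t: 23.08
tcp_pos: [0.5345, -0.058, 0.0477]
tool_rot: [0.959, 0.284, 0.001, 0.001]
force: [0.7, 0.9, 0.5]
finger_gap: 0.18
gripper_force: 89.0
torque about nut -0.007 Mz 0.038 F tool x,y 1.09 -0.33 Fz 0.45 ring est [0.651  0.0177] yaw 32.99 z 0.0477 t 23.075
t: 23.32
tcp_pos: [0.5335, -0.0567, 0.0466]
tool_rot: [0.961, 0.276, 0.001, 0.0]
force: [1.1, 1.4, 2.0]
finger_gap: 0.178
gripper_force: 89.2
torque about nut 0.111 Mz 0.194 F tool x,y 1.64 -0.61 Fz 2.04 ring est [0.6514 0.017 ] yaw 31.99 z 0.0466 t 23.325
top 156 ring top z at centre 0.0566 slope deg [0.8 0.9] median 0.0579 mean xy [0.6518 0.0181]
side 137 ring top z at centre 0.0567 slope deg [1.9 2.3] median 0.0575 mean xy [0.6497 0.0187]
```

```bash
python3 -m handwheel '[[[0,0.17,0,-0.3],[0,0,0,0]]]'; python3 tq.py; python3 -m handwheel '[[[0,0.1,0,-0.17],[0,0,0,0]]]'; python3 tq.py
```

```text
t: 23.68
tcp_pos: [0.5354, -0.0609, 0.046]
tool_rot: [0.957, 0.291, 0.0, 0.0]
force: [2.5, 1.6, -3.5]
finger_gap: 0.182
gripper_force: 88.4
torque about nut -0.0 Mz -0.013 F tool x,y 2.91 0.06 Fz -3.46 ring est [0.651  0.0164] yaw 33.78 z 0.046 t 23.675
t: 23.92
tcp_pos: [0.5367, -0.0629, 0.046]
tool_rot: [0.954, 0.299, 0.0, 0.0]
force: [2.8, 1.0, -3.3]
finger_gap: 0.185
gripper_force: 88.4
torque about nut -0.06 Mz -0.168 F tool x,y 2.88 0.74 Fz -3.26 ring est [0.6508 0.0165] yaw 34.79 z 0.046 t 23.925
```

```bash
python3 -m handwheel '[[[0,0.1,0.02,-0.17],[0,0,0,0]]]'; python3 tq.py;  python3 rz.py
```

```text
t: 24.18
tcp_pos: [0.5379, -0.0648, 0.0457]
tool_rot: [0.952, 0.308, 0.0, 0.0]
force: [2.6, -0.5, -3.2]
finger_gap: 0.182
gripper_force: 88.4
torque about nut 0.006 Mz -0.265 F tool x,y 1.86 1.92 Fz -3.17 ring est [0.6506 0.0166] yaw 35.83 z 0.0457 t 24.175
top 155 ring top z at centre 0.0511 slope deg [0.1 1.4] median 0.0511 mean xy [0.6521 0.0159]
side 145 ring top z at centre 0.0516 slope deg [ 3.2 -0.9] median 0.052 mean xy [0.6486 0.0187]
```

Seated again on the hexagon. I'll push it down and start the second stroke.

```bash
python3 -m handwheel '[[[0.05,0.06,0.1,0],[0,0,0.1,0],[0,0,0.1,0],[0,0,0.1,0],[0,0,0,0]]]'; python3 tq.py; python3 -m handwheel '[[[0.01,-0.19,0,0.33],[0.01,-0.29,0,0.5],[0,0,0,0]]]'; python3 tq.py; 
```

```text
t: 24.9
tcp_pos: [0.5391, -0.0649, 0.0355]
tool_rot: [0.951, 0.308, -0.001, -0.0]
force: [-0.7, -0.7, -2.3]
finger_gap: 0.184
gripper_force: 88.5
torque about nut 0.071 Mz 0.057 F tool x,y -0.97 0.11 Fz -2.26 ring est [0.6517 0.0165] yaw 35.86 z 0.0355 t 24.9
t: 25.28
tcp_pos: [0.5327, -0.0546, 0.0359]
tool_rot: [0.964, 0.267, -0.0, -0.0]
force: [-2.1, -1.4, -2.6]
finger_gap: 0.178
gripper_force: 88.5
torque about nut 0.063 Mz 0.05 F tool x,y -2.46 0.12 Fz -2.58 ring est [0.652  0.0168] yaw 30.92 z 0.0359 t 25.275
```

```bash
python3 -m handwheel '[[[-0.01,-0.29,0,0.5],[0,-0.29,0,0.5]]]'; python3 tq.py; python3 -m handwheel '[[[0,-0.15,0,0.25],[0,-0.15,0,0.25]]]'; python3 tq.py;  python3 -m handwheel '[[[0,-0.15,0,0.25],[0,-0.15,0,0.25]]]'; python3 tq.py; 
```

```text
t: 25.52
tcp_pos: [0.5259, -0.0426, 0.0358]
tool_rot: [0.977, 0.215, -0.0, 0.0]
force: [-0.8, -0.4, -3.1]
finger_gap: 0.18
gripper_force: 88.5
torque about nut 0.22 Mz 0.218 F tool x,y -0.85 0.03 Fz -3.13 ring est [0.652  0.0159] yaw 24.88 z 0.0358 t 25.525
t: 25.78
tcp_pos: [0.5228, -0.0356, 0.0358]
tool_rot: [0.982, 0.19, -0.0, 0.0]
force: [-1.0, -0.9, -2.5]
finger_gap: 0.177
gripper_force: 88.5
torque about nut 0.241 Mz 0.182 F tool x,y -1.3 0.44 Fz -2.53 ring est [0.6518 0.0161] yaw 21.85 z 0.0358 t 25.775
t: 26.02
tcp_pos: [0.5201, -0.0285, 0.0358]
tool_rot: [0.987, 0.163, -0.0, 0.0]
force: [-1.3, -1.6, -3.1]
finger_gap: 0.18
gripper_force: 88.5
torque about nut 0.237 Mz 0.088 F tool x,y -1.7 1.1 Fz -3.12 ring est [0.6517 0.0162] yaw 18.76 z 0.0358 t 26.025
```

```bash
python3 -m handwheel '[[[0,-0.15,0,0.25],[0,-0.15,0,0.25]]]'; python3 tq.py; python3 -m handwheel '[[[0,-0.15,0,0.25],[0,-0.15,0,0.25]]]'; python3 tq.py
```

```text
t: 26.28
tcp_pos: [0.5178, -0.0213, 0.0358]
tool_rot: [0.991, 0.137, -0.0, 0.0]
force: [-1.6, -1.5, -3.4]
finger_gap: 0.177
gripper_force: 88.5
torque about nut 0.158 Mz 0.026 F tool x,y -1.98 0.97 Fz -3.39 ring est [0.6515 0.0165] yaw 15.75 z 0.0358 t 26.275
t: 26.52
tcp_pos: [0.5159, -0.014, 0.0359]
tool_rot: [0.994, 0.111, 0.0, 0.0]
force: [-2.7, -1.9, -2.7]
finger_gap: 0.18
gripper_force: 88.5
torque about nut 0.102 Mz -0.074 F tool x,y -3.03 1.3 Fz -2.75 ring est [0.6515 0.0167] yaw 12.75 z 0.0359 t 26.525
```

```bash
python3 -m handwheel '[[[-0.02,-0.14,0,0.25],[-0.02,-0.14,0,0.25]]]'; python3 tq.py; python3 -m handwheel '[[[0,-0.14,0,0.25],[0,-0.14,0,0.25]]]'; python3 tq.py; python3 -m handwheel '[[[0,-0.14,0,0.25],[0,-0.14,0,0.25]]]'; python3 tq.py|cut -c1-110
```

```text
t: 26.78
tcp_pos: [0.5144, -0.0073, 0.036]
tool_rot: [0.996, 0.085, 0.001, 0.0]
force: [1.2, -0.0, -3.0]
finger_gap: 0.179
gripper_force: 88.4
torque about nut 0.199 Mz 0.169 F tool x,y 1.15 0.2 Fz -2.96 ring est [0.6514 0.0163] yaw 9.77 z 0.036 t 26.775
t: 27.02
tcp_pos: [0.5133, -0.0004, 0.036]
tool_rot: [0.998, 0.059, 0.001, 0.0]
force: [2.8, 1.0, -4.4]
finger_gap: 0.178
gripper_force: 88.4
torque about nut 0.197 Mz 0.281 F tool x,y 2.85 -0.65 Fz -4.39 ring est [0.6513 0.016 ] yaw 6.78 z 0.036 t 27.025
t: 27.28
tcp_pos: [0.5125, 0.0065, 0.036]
tool_rot: [0.999, 0.033, 0.001, 0.0]
force: [2.8, 1.2, -4.2]
finger_gap: 0.182
gripper_force: 88.5
torque about nut 0.238 Mz 0.377 F tool x,y 2.92 -1.05 Fz -4.19 ring est [0.6512 0.0157] yaw 3.78 z 0.036 t 27.
```

```bash
python3 -m handwheel '[[[0.02,-0.15,0,0.25],[0.01,-0.15,0,0.25]]]'|head -1; python3 tq.py; python3 -m handwheel '[[[0.01,-0.15,0,0.25],[0.01,-0.15,0,0.25]]]'|head -1; python3 tq.py
```

```text
t: 27.52
torque about nut 0.323 Mz 0.285 F tool x,y 2.87 0.23 Fz -1.79 ring est [0.6511 0.0159] yaw 0.75 z 0.0359 t 27.525
t: 27.78
torque about nut 0.379 Mz 0.235 F tool x,y 2.04 1.01 Fz -3.7 ring est [0.651  0.0161] yaw -2.25 z 0.0358 t 27.775
```

```bash
python3 -m handwheel '[[[0.01,-0.15,0,0.25]]]'|head -1; python3 tq.py; python3 -m handwheel '[[[0.01,-0.15,0,0.25]]]'|head -1; python3 tq.py
```

```text
t: 27.9
torque about nut 0.182 Mz 0.154 F tool x,y 1.95 0.18 Fz -2.4 ring est [0.651  0.0162] yaw -3.75 z 0.0357 t 27.9
t: 28.02
torque about nut 0.041 Mz 0.117 F tool x,y 1.96 -0.57 Fz -2.28 ring est [0.6509 0.0164] yaw -5.25 z 0.0357 t 28.025
```

```bash
H="python3 -m handwheel"; Q="python3 tq.py"
python3 -m handwheel '[[[0.01,-0.15,0,0.25]]]'|head -1; $Q|cut -c1-90
python3 -m handwheel '[[[0.01,-0.15,0,0.25]]]'|head -1; $Q|cut -c1-90
python3 -m handwheel '[[[0.01,-0.15,0,0.25]]]'|head -1; $Q
```

```text
t: 28.15
torque about nut 0.297 Mz 0.124 F tool x,y 1.05 1.24 Fz -2.41 ring est [0.6509 0.0165] yaw
t: 28.28
torque about nut 0.188 Mz 0.067 F tool x,y 0.44 0.87 Fz -2.29 ring est [0.6509 0.0166] yaw
t: 28.4
torque about nut 0.161 Mz 0.042 F tool x,y -2.56 0.88 Fz -2.03 ring est [0.6509 0.0168] yaw -9.75 z 0.0356 t 28.4
```

```bash
Q="python3 tq.py"
python3 -m handwheel '[[[0.01,-0.15,0,0.25]]]'|head -1; $Q|cut -c1-90
python3 -m handwheel '[[[0.01,-0.15,0,0.25]]]'|head -1; $Q|cut -c1-90
python3 -m handwheel '[[[0.01,-0.15,0,0.25]]]'|head -1; $Q
```

```text
t: 28.52
torque about nut 0.136 Mz 0.097 F tool x,y -2.27 0.3 Fz -1.28 ring est [0.6509 0.0169] yaw
t: 28.65
torque about nut 0.168 Mz 0.019 F tool x,y -4.0 1.1 Fz -1.81 ring est [0.6509 0.017 ] yaw 
t: 28.78
torque about nut 0.233 Mz -0.0 F tool x,y -4.19 1.7 Fz -1.4 ring est [0.651  0.0171] yaw -14.25 z 0.0355 t 28.775
```

```bash
Q="python3 tq.py"
python3 -m handwheel '[[[-0.03,-0.15,0,0.25]]]'|head -1; $Q|cut -c1-90
python3 -m handwheel '[[[-0.02,-0.15,0,0.25]]]'|head -1; $Q|cut -c1-90
python3 -m handwheel '[[[0,-0.15,0,0.25]]]'|head -1; $Q
```

```text
t: 28.9
torque about nut 0.58 Mz 0.09 F tool x,y -3.13 3.55 Fz -1.66 ring est [0.6509 0.0172] yaw 
t: 29.02
torque about nut 0.696 Mz 0.065 F tool x,y -2.78 4.55 Fz -2.34 ring est [0.6509 0.0172] ya
t: 29.15
torque about nut 0.72 Mz 0.075 F tool x,y -2.97 4.66 Fz -2.37 ring est [0.6509 0.0173] yaw -18.7 z 0.0356 t 29.15
```

```bash
Q="python3 tq.py"
python3 -m handwheel '[[[0,-0.1,0,0.17]]]'|head -1; $Q|cut -c1-90
python3 -m handwheel '[[[0,-0.1,0,0.17]]]'|head -1; $Q
```

```text
t: 29.28
torque about nut 0.8 Mz 0.105 F tool x,y -3.13 5.02 Fz -2.17 ring est [0.6509 0.0173] yaw 
t: 29.4
torque about nut 0.732 Mz 0.096 F tool x,y -2.93 4.6 Fz -1.16 ring est [0.6508 0.0172] yaw -20.71 z 0.0356 t 29.4
```

```bash
Q="python3 tq.py"
python3 -m handwheel '[[[0,-0.1,0,0.17]]]'|head -1; $Q|cut -c1-90
python3 -m handwheel '[[[0,-0.1,0,0.17]]]'|head -1; $Q
```

```text
t: 29.52
torque about nut 0.826 Mz 0.144 F tool x,y -3.03 4.93 Fz -1.54 ring est [0.6508 0.0172] ya
t: 29.65
torque about nut 0.872 Mz 0.125 F tool x,y -2.5 5.39 Fz -1.85 ring est [0.6508 0.0172] yaw -22.74 z 0.0356 t 29.65
```

The gasket was met at about yaw −15°, and torque is now about 0.87 N m. I'll back off within the play and lift.

```bash
python3 -m handwheel '[[[-0.02,0.15,0,-0.25],[-0.02,0.15,0,-0.25],[0,0,0,0]]]'|head -1; python3 tq.py; python3 -m handwheel '[[[-0.02,0,0,-0.1],[0,0,0,0]]]'|head -1; python3 tq.py
```

```text
t: 30.02
torque about nut 0.06 Mz -0.028 F tool x,y -2.0 0.64 Fz -3.08 ring est [0.6512 0.0176] yaw -19.75 z 0.0359 t 30.025
t: 30.28
torque about nut 0.095 Mz -0.339 F tool x,y 0.88 3.14 Fz -3.85 ring est [0.6515 0.0188] yaw -19.17 z 0.036 t 30.275
```

```bash
python3 -m handwheel '[[[0,0.06,0,0],[0,0,-0.2,0],[0,0,-0.4,0],[0,0,-0.6,0],[0,0,-0.8,0],[0,0,-0.6,0],[0,0,0,0]]]'; python3 tq.py; python3 -c "
from h import *
go(.434,.262,.1,9.6)"
python3 - <<'E'
from m2 import *
T,_=snapshot("top");Z,_=snapshot("side")
np.savez("after.npz",T=T,Z=Z)
E
```

```text
t: 31.15
tcp_pos: [0.5197, 0.0636, 0.1025]
tool_rot: [0.986, -0.166, 0.002, -0.0]
force: [0.0, 0.6, -3.7]
finger_gap: 0.181
gripper_force: 88.5
torque about nut -0.004 Mz 0.071 F tool x,y -0.14 -0.54 Fz -3.72 ring est [0.651  0.0181] yaw -19.1 z 0.1025 t 31.15
t 31.15 tcp [0.5197 0.0636 0.1025] yaw -19.1 shift units [-5.84 -6.38  0.09] turn units -4.78
```

```bash
python3 -m handwheel '[[[-0.44,-0.48,0,0],[-0.6,-0.7,0,0],[-0.8,-0.9,0,0],[-0.8,-0.9,0,0],[-0.8,-0.9,0,0],[-0.8,-0.9,0,0],[-0.8,-0.8,0,0],[-0.6,-0.6,0,0],[-0.2,-0.2,0,-0.4],[0,0,0,-1],[0,0,0,-1],[0,0,0,-1],[0,0,0,-0.9],[0,0,0,-0.48],[0,0,0,0],[0,0,0,0]]]'; python3 -c "
from h import *
go(.434,.262,.0055,9.6)"
```

```text
t: 33.25
tcp_pos: [0.433, 0.2618, 0.1006]
tool_rot: [0.997, 0.083, -0.0, 0.0]
force: [-0.0, 0.7, -4.0]
finger_gap: 0.179
gripper_force: 88.5
t 33.25 tcp [0.433  0.2618 0.1006] yaw 9.53 shift units [ 0.04 -0.    3.8 ] turn units -0.01
```

```bash
python3 -m handwheel '[[[0,0,0.6,0],[0,0,0.8,0],[0,0,0.8,0],[0,0,0.6,0],[0,0,0.4,0],[0,0,0.3,0],[0,0,0.1,0],[0,0,0.1,0],[0,0,0,0]]]'; python3 tq.py
```

```text
t: 34.38
tcp_pos: [0.4333, 0.2621, 0.0086]
tool_rot: [0.997, 0.083, 0.0, -0.0]
force: [0.4, 0.2, -3.0]
finger_gap: 0.179
gripper_force: 88.5
torque about nut -0.19 Mz -0.059 F tool x,y 0.41 -0.1 Fz -3.03 ring est [0.5704 0.2852] yaw 9.56 z 0.0086 t 34.375
```

```bash
python3 -m handwheel '[[[0,0,0.06,0],[0,0,0.06,0],[0,0,0.03,0],[0,0,0,0]]]'; python3 tq.py; python3 -m handwheel '[[[0,0,0,0],[0,0,0,0],[0,0,0,0],[0,0,0,0]]]' 50 ; python3 -m handwheel '[[[0,0,-0.3,0],[0,0,-0.8,0],[0,0,-1,0],[0,0,-1,0],[0,0,-1,0],[0,0,-1,0],[0,0,-1,0],[-0.5,1,-1,0],[-0.5,1,0,0],[-0.5,1,0,0],[-0.5,1,0,0],[0,1,0,0],[0,1,0,0],[0,1,0,0],[0,0,0,0],[0,0,0,0]]]'
python3 - <<'E'
from h import *
T,d=snapshot("top");Z,e=snapshot("side"); np.savez("end.npz",T=T,d=d,Z=Z,e=e)
a=cv2.resize(T[90:260,90:420],None,fx=2.4,fy=2.4,interpolation=2)[:,:790];b=cv2.resize(Z[140:215,185:260],None,fx=2.5,fy=2.5,interpolation=2)
o=np.zeros((600,800,3),np.uint8);o[:a.shape[0],:a.shape[1]]=a;o[410:410+188,:b.shape[1]]=b
c=cv2.resize(Z[225:325,140:280],None,fx=1.88,fy=1.88,interpolation=2);o[410:410+c.shape[0],200:200+c.shape[1]]=c
cv2.imwrite("pics/end.png",o[:,:,::-1])
E
python3 - <<'E'
from m2 import *
L=np.load("end.npz");bt=(246,139,274,158); bs=(217,158,240,190)
fit(NUT,[("top",bt,brass(L["T"],bt)),("side",bs,brass(L["Z"],bs))],[.6554,.0177,np.radians(40)])
E
```

```text
t: 34.88
tcp_pos: [0.4333, 0.2621, 0.0047]
tool_rot: [0.997, 0.083, 0.0, -0.0]
force: [-0.6, 0.0, -0.7]
finger_gap: 0.179
gripper_force: 88.9
torque about nut 0.181 Mz 0.046 F tool x,y -0.55 -0.1 Fz -0.71 ring est [0.5703 0.2852] yaw 9.56 z 0.0047 t 34.875
t: 35.38
tcp_pos: [0.4333, 0.2621, 0.0046]
tool_rot: [0.997, 0.083, 0.0, -0.0]
force: [-1.2, -0.7, 1.1]
finger_gap: 0.585
gripper_force: 0.0
t: 37.38
tcp_pos: [0.4125, 0.0815, 0.1823]
tool_rot: [0.997, 0.083, -0.0, -0.0]
force: [-1.1, -0.0, 0.1]
finger_gap: 0.59
gripper_force: 0.0
None [0.6553 0.0176] 46.56 13.97
top [0.6556 0.018 ] 46.6 9.51
side [0.6551 0.0172] 41.94 4.17
```

View pics/end.png

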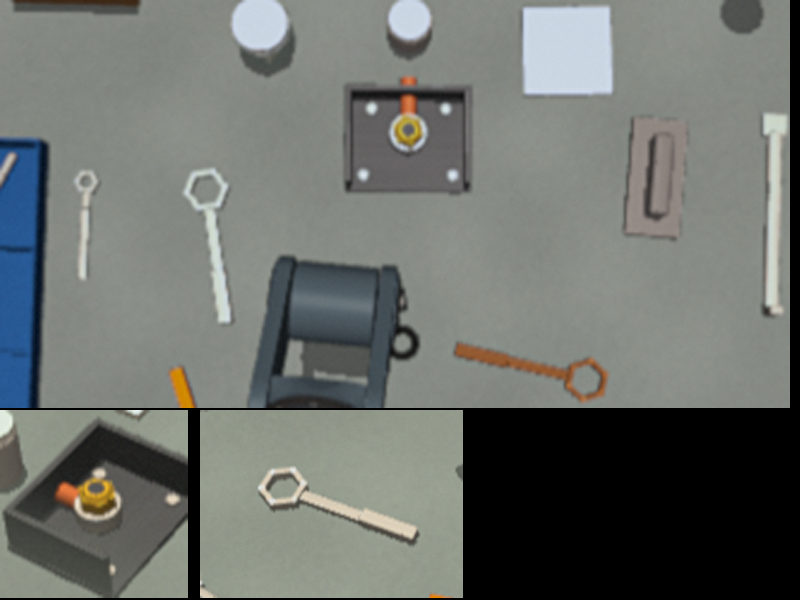

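The final view shows the wrench flat at (207,185)–(225,320), well away from the bracket. The nut is turned, everything else is in place, and the arm is clear.

```bash
python3 -c "
from station import *
print(sign_off())"
```

```text
the job is handed in; nothing more can be done
None
```

The union nut is tightened in two strokes to a measured 0.87 N m on the gasket, the wrench lies flat on the worktop about 28 cm clear of the nut, and the job was handed in at about 37.5 s; it returned no verdict.

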